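# Hang the gauge inside the drying cabinet

## Robot

A 6-joint arm with a two-finger parallel gripper is mounted at the origin on the work surface. World frame = base frame: x ahead of the robot, y to its left, z up, the work surface at z = 0. Lengths are in m, angles in degrees, forces in N, time in s.
With the tool pointing down it reaches from about 0.35 to 0.875 m from the base axis. Payload 4.2 kg.
Tool frame: the origin (TCP) lies on the centre line of the jaws, within the pads' length; the fingertips stand 25 mm ahead of it and the grasp point (between the pads) lies 6 mm ahead of it; z points along the fingers, y is the line along which they close (so a half turn about z gives the same grasp; the last joint's range is limited). The gripper opens to 87 mm and grips with 3 to 60 N. Pads are 19 mm wide; open, the fingers measure 117 mm over their backs; the gripper's body (75 mm by 190 mm) begins 51 mm behind the grasp point.
Start: joints at [-50.386, 22.042, 0.453, 0, -68.411, -14.817], TCP at [0.262, -0.567, 0.248] pointing down, gripper open.
Joint ranges: [-179.83, 179.83], [-69.29, 118.12], [-61.27, 80.66], [-181.25, 117.63], [-171.15, -9.14], [-177.46, 177.46]. Speed limits (degrees/s): [159.86, 159.86, 180, 180, 180, 180].

## Interface

Orientations are given as a 3x3 rotation matrix whose columns are the frame's x, y, z axes.
In Python, from station import r gives the robot as it stands.
- The arm moves only by the tool move_arm, never from a script. Its argument "series" is a list of rows, each an object with "grip": the opening, from 0 (shut) to 1 (fully open); "xyz": the shift along the tool's x, y, z in mm, a list of three; "angular": the turn, a rotation vector about the tool's x, y, z in rad, a list of three. A call has 1 to 10 rows; each row is the pose to reach, as a shift and turn from the pose commanded when the call began, along the tool's axes at that moment; what a row does not reach only later rows make up. A row lasts 1/10 s, in which the tool goes at most 50 mm and 8.59 degrees, less where a joint would pass 70% of its speed; a pose out of reach is approached as far as the arm can. A call with a gripper value outside its range is refused whole. The fingers move at their own pace and stop on an object; the grip force is fixed at half the most. Time passes only in rows, so rows that repeat a pose let the fingers close. It gives the time, the measured TCP pose, the force, the opening and the grip force at its end, in the units of the state.
- r.sense(): the state, without advancing time (a new reading comes with each control period).
- r.capture(name): name is "scene" or "top"; returns a dict with "img" (384x512x3 uint8, red, green, blue), "camera_matrix" (3x3 intrinsics, pixels), "k1" (the pictures are not rectified: a ray, as slopes to the right and down, at radius r is drawn at 1 + k1 r^2 times it, then the intrinsics apply), "rvec" (rotation vector, rad) and "tvec" (3), from world to camera coordinates, as OpenCV has them. Camera axes: x right, y down, z forward; pixel columns grow to the right and rows downward; lengths in m; the calibration is good to about 2 mm. A picture is of the moment at which its call begins. There is no depth.
- r.finish_job(): hands the job in; it is judged then, once.
The state is a dict: "time_s": time; "joints": joint angles; "joint_velocities": joint speeds; "effort": joint torques, N m; "tcp_pos": TCP position; "ee_rot": TCP orientation; "wrist_force": force on the tool from outside, world axes, zero at the start; "moment": the same for the moment, N m; "gripper_width": opening from 0.0 (shut) to 1.0 (fully open); "gripper_force": force on a finger pad.
Only numpy, scipy, OpenCV 4.12 (cv2) and the standard library are available. Lean on these libraries where they do the work, as an engineer would, in place of code of your own. Each camera call takes 0.05 s, during which the arm holds its last target. There are 200 camera calls.

## Task

Take the small dial gauge from its black stand and reach it down through the yellow-rimmed hatch in the roof of the clear drying cabinet, without touching the yellow rim. Push its wire bail over the hook's upturned tip and back against the red sprung keeper, then lower it gently until it is fully down on the hook, between tip and keeper, and only then let go, so that it stays hanging there. Never push on the hook or keeper with more than about 20 N, and leave the glassware and the wash bottle where they are.

Things in the scene. Friction and masses are not known exactly. Their poses are not given: they have to be found in the camera images.
- gauge: Loose upright dial gauge, about 0.16 kg, rigid; origin at the centre of its underside, z up, x along its thickness. White case 22 (x) x 46 (y) x 46 (z) mm, dial on both faces; above it the wire bail (see gauge_bail); steel stem 8 x 12 mm from z = 84 to 120; orange grip block 22 (x) x 24 (y) x 36 mm on top, to z = 156.
- gauge_bail (a point): Middle of the bail's straight top bar, 81 mm above the gauge's origin. The bail is a rectangle of 6 mm round steel wire in the gauge's y-z plane; the hook goes through its opening along x: 30 mm wide, z = 46 to 78 mm. Either face of the gauge may go first.
- gauge_grip (a point): Centre of the orange grip block, 138 mm above the gauge's origin. Pinch it from above with the fingers closing along the gauge's x (22 mm wide), with about 50 N: held so, it stands the push along x; pinched across y it may swing.
- stand: Fixed black stand, origin at the centre of its underside: base plate 100 x 120 x 4 mm, on it a pocket 30 x 56 mm inside (walls 26 mm high, floor 13 mm above the bench) in which the gauge stands upright; gauge and stand have the same axes at the start.
- cabinet: Fixed clear-walled drying cabinet 230 (x) x 220 (y) x 150 (z) mm, origin at the centre of its underside, x from the robot's side to the back; all cabinet measures are in this frame. One hatch in its white roof. When the gauge hangs right its x lies along the cabinet's x, its origin is at z = 44 mm and its grip centre at z = 182 mm, so fingers can stay above the hatch.
- hook_mid (a point): Top of the hook's pin below its upturned tip IF the hook is at mid setting (cabinet x = 5, z = 122 mm). The real hook sits up to 12 mm nearer or further along x, not measured: find it by feel or sight. It is a 7 mm steel pin along x at y = 0 from the back, pointing to -x, underside at z = 114; the tip, 7 mm thick, ends at z = 130.
- keeper_mid (a point): Middle of the red keeper's front face at mid setting (cabinet x = 9.5 mm; it shifts with the hook). Flat pad 22 mm wide, z = 123 to 146, 1 mm behind the tip, sprung to -x: 2.5 N starts it, +0.25 N per mm, hard stop after 11 mm. The bail bar must push it back 7 to 10 mm to get behind the tip; its rubbing (up to 6 N) can hold the gauge up, so press down with 8 to 12 N until the pin is felt.
- way_in (a point): Point in the hatch, at rim height, 32 mm from its centre towards -x of the cabinet: with the gauge's centre on the vertical through it the gauge can be let down clear of the rim and in front of the hook at any setting. With the gauge's origin at z = 58 mm the bail then passes over the tip as it is moved along +x.
- hatch (a point): Centre of the hatch opening, at the height of the top of its rim, 152 mm above the cabinet's underside, on the cabinet's z axis.
- hatch_frame: Yellow rim round the hatch, 8 mm wide, z = 146 to 152 mm, clear opening 110 (x) x 70 (y) mm; its origin and axes are those of the cabinet. Neither gauge nor robot may touch it.
- flask: Glass conical flask, 68 mm wide, 105 mm tall, origin at its underside. Leave alone.
- beaker: Small glass beaker, 52 mm wide, 55 mm tall, origin at its underside. Leave alone.
- wash_bottle: White wash bottle with red cap, 64 mm wide, 160 mm tall, origin at its underside. Leave alone.
Things that resemble listed ones, but are neither listed nor needed, are in the scene too. Of the things that look like the gauge, the smallest one is meant.

How it is judged:
By the outcome, as a careful person would: the job done as asked, in the order asked, and still so for the second after the job is handed in, with the robot touching nothing.
It also fails if it takes over 64 s, if anything falls off the work surface, if the arm or the gripper's body presses on something with over 40 N, if the wrist force passes 120 N, or if a joint passes its speed limit or range.

## Working session

There is one attempt and no reset: what is moved stays moved. The work goes in short steps, Python scripts to look and compute and a tool call to move; the robot and the scene stay as the last step left them, time stands still between calls to the robot, and variables do not carry over. Pictures are saved under pics/ and viewed, at most 10 in all, crops included, and the job is handed in when it is done.

Besides the shell and the picture viewer there is one more tool, called after "Emit:" as name(argument=value, ...), one argument or row to a line, values as JSON. move_arm: Moves the arm, as the interface text tells. Its arguments: {"type":"object","properties":{"series":{"type":"array"}},"required":["series"]}

```bash
mkdir -p pics; cat > h.py <<'E'
import numpy as np, cv2
from station import r
def cap(n):
    c=r.capture(n); c['R']=cv2.Rodrigues(np.array(c['rvec'],float))[0]; c['t']=np.array(c['tvec'],float).ravel(); c['K']=np.array(c['camera_matrix'],float); c['C']=-c['R'].T@c['t']; return c
def ray(c,uv):
    K=c['K']; d=np.array([(uv[0]-K[0,2])/K[0,0],(uv[1]-K[1,2])/K[1,1]]); s=d.copy()
    for _ in range(20): s=d/(1+c['k1']*(s@s))
    v=c['R'].T@np.array([s[0],s[1],1]); return v/np.linalg.norm(v)
def onz(c,uv,z):
    v=ray(c,uv); return c['C']+v*(z-c['C'][2])/v[2]
def proj(c,p):
    q=c['R']@np.asarray(p,float)+c['t']; s=q[:2]/q[2]; s=s*(1+c['k1']*(s@s)); K=c['K']; return np.array([K[0,0]*s[0]+K[0,2],K[1,1]*s[1]+K[1,2]])
def tri(c1,u1,c2,u2):
    a,b=ray(c1,u1),ray(c2,u2); M=np.stack([a,-b],1); x=np.linalg.lstsq(M,c2['C']-c1['C'],rcond=None)[0]
    p,q=c1['C']+a*x[0],c2['C']+b*x[1]; return (p+q)/2,np.linalg.norm(p-q)
def save(n,img,crop=None,f=1):
    if crop: img=img[crop[1]:crop[3],crop[0]:crop[2]]
    cv2.imwrite('pics/'+n,cv2.resize(img[:,:,::-1],None,fx=f,fy=f,interpolation=cv2.INTER_CUBIC))
E
python3 - <<'E'
from h import *
for n in('scene','top'):
    c=cap(n); save(n+'1.png',c['img'],f=1.5); print(n,c['C'],c['K'][0,0],c['k1'])
s=r.sense(); print(s['time_s'],s['tcp_pos'],s['ee_rot'],s['wrist_force'],s['gripper_width'])
E
```

```text
scene [ 1.22340896 -0.17740914  1.21858337] 495.929331850451 -0.021091600969208892
top [ 0.27348747 -0.012744    1.43533239] 440.88749778683643 -0.09751881344560556
0.1 [ 0.26195642 -0.56692303  0.2465976 ] [[-9.07863712e-01 -4.19264439e-01 -9.00826267e-04]
 [-4.19265392e-01  9.07862152e-01  1.68647377e-03]
 [ 1.10747595e-04  1.90877361e-03 -9.99998172e-01]] [-0.32325629  0.67366252 -0.53740725] 1.005896620173181
```

View pics/scene1.png

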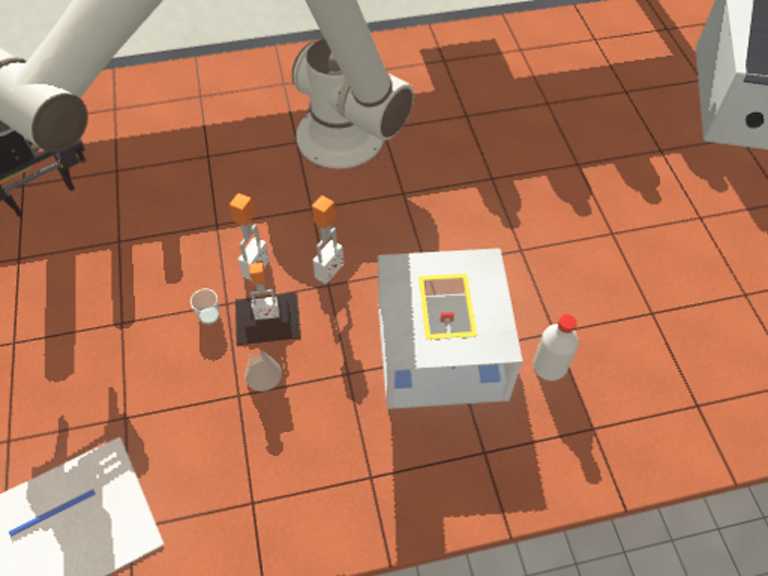

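View pics/top1.png

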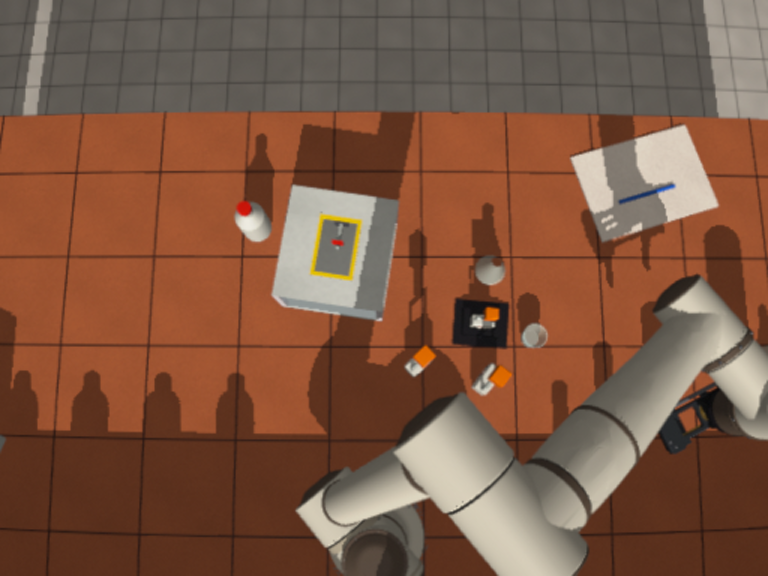

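Gauge-like things (scene view, px of the 768-wide picture): A (241,209), B (323,211) and C (257,275), which stands in the black stand. In the top view they are A (502,377), B (424,355) and C (492,314). C looks smallest and is the one in the stand, so I'll confirm it in a crop and measure.

```bash
cat > m.py <<'E'
from h import *
S,T=cap('scene'),cap('top')
def mask(c,k):
    h=cv2.cvtColor(c['img'],cv2.COLOR_RGB2HSV)
    return {'yel':cv2.inRange(h,(22,150,120),(34,255,255)),'org':cv2.inRange(h,(9,215,200),(18,255,255)),'red':cv2.inRange(h,(0,180,120),(4,255,255))|cv2.inRange(h,(175,180,120),(180,255,255)),'blk':cv2.inRange(h,(0,0,0),(180,255,45))}[k]
def blobs(c,k,mn=8):
    n,l,s,ce=cv2.connectedComponentsWithStats(mask(c,k)); return [(s[i,4],ce[i].round(1),s[i,:4]) for i in range(1,n) if s[i,4]>=mn]
E
python3 - <<'E'
from m import *
for c,n in((S,'S'),(T,'T')):
    for k in('yel','org','red'): print(n,k,[(int(a),b.tolist(),q.tolist()) for a,b,q in blobs(c,k)])
    m=mask(c,'yel'); p=max(cv2.findContours(m,cv2.RETR_EXTERNAL,2)[0],key=cv2.contourArea)
    print(cv2.arcLength(p,True)); q=cv2.approxPolyDP(cv2.convexHull(p),4,True)[:,0]
    W=np.array([onz(c,u,.152) for u in q]); print(q.tolist(),W.round(4).tolist(),W.mean(0).round(4), np.linalg.norm(W-np.roll(W,1,0),axis=1).round(4))
a=cv2.resize(S['img'][120:260,140:230][:,:,::-1],None,fx=4,fy=4,interpolation=2); b=cv2.resize(T['img'][190:270,265:355][:,:,::-1],None,fx=4,fy=4,interpolation=2)
b=cv2.copyMakeBorder(b,0,a.shape[0]-b.shape[0],0,0,0); cv2.imwrite('pics/c2.png',np.hstack([a,b]))
E
```

```text
S yel [(247, [297.5, 205.5], [280, 184, 37, 42])]
S org []
S red [(82, [378.2, 214.0], [373, 210, 11, 9])]
147.2132030725479
[[310, 184], [316, 223], [284, 225], [280, 185]] [[0.5358, 0.1279, 0.152], [0.6525, 0.1098, 0.152], [0.6408, 0.0306, 0.152], [0.5219, 0.0504, 0.152]] [0.5878 0.0797 0.152 ] [0.0788 0.1181 0.08   0.1205]
T yel [(331, [223.3, 163.9], [207, 143, 34, 44])]
T org [(53, [327.9, 209.3], [324, 206, 8, 8]), (93, [282.5, 237.3], [277, 231, 13, 13]), (107, [333.7, 251.0], [327, 245, 14, 13])]
T red [(73, [162.3, 138.3], [158, 134, 10, 10]), (19, [224.7, 161.2], [222, 160, 7, 4])]
139.69848430156708
[[214, 143], [240, 147], [234, 186], [207, 182]] [[0.6522, 0.1103, 0.152], [0.6398, 0.0316, 0.152], [0.52, 0.0484, 0.152], [0.5319, 0.1287, 0.152]] [0.586  0.0797 0.152 ] [0.1217 0.0797 0.121  0.0812]
```

View pics/c2.png

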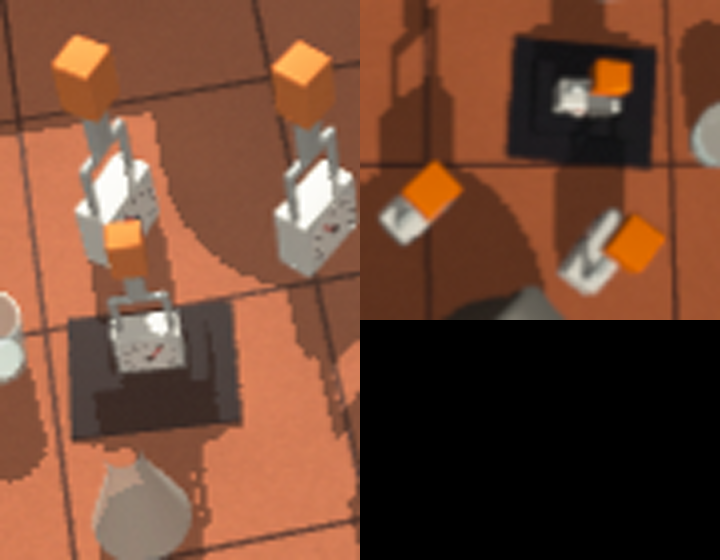

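The crop shows three of the same shape: A at (84,75) and B at (302,80), both bigger and free-standing, and C at (125,245), clearly the smallest and in the black pocket. C is the one meant. The hatch is at about (0.587, 0.080) with yaw about -8.8°, and the rim size checks. Next I'll measure the stand and gauge.

```bash
python3 - <<'E'
from m import *
for n,u,v in(('A',(160.5,133.7),(334,250.7)),('B',(215.5,135.5),(283,237.5)),('C',(171.2,178),(328,209.2))):
    p,e=tri(S,u,T,v); print(n,p.round(4),round(e,4))
for c,n,box in((S,'S',(150,185,210,235)),(T,'T',(295,190,345,235))):
    h=cv2.cvtColor(c['img'],cv2.COLOR_RGB2HSV); m=np.zeros(h.shape[:2],np.uint8); x0,y0,x1,y1=box
    m[y0:y1,x0:x1]=(c['img'].max(2)<75)[y0:y1,x0:x1]*255
    p=max(cv2.findContours(m,cv2.RETR_EXTERNAL,1)[0],key=cv2.contourArea)
    hl=cv2.convexHull(p)[:,0]; W=np.array([onz(c,u,.004)[:2] for u in hl])
    q=cv2.approxPolyDP(hl.reshape(-1,1,2),4,True)[:,0]; print(n,q.tolist(),np.array([onz(c,u,.004)[:2] for u in q]).round(4).tolist())
    print(cv2.minAreaRect((W*1000).astype(np.float32)))
    h=c['img'].astype(int); o=((h[:,:,0]>150)&(h[:,:,2]<70)&(h[:,:,0]-h[:,:,2]>130)).astype(np.uint8)
    nn,l,s,ce=cv2.connectedComponentsWithStats(o); print([(s[i].tolist(),ce[i].round(1).tolist()) for i in range(1,nn) if s[i,4]>15])
p=onz(T,(328,209.2),.169); print('C top at .169',p, proj(S,p))
E
```

```text
A [ 0.3271 -0.2325  0.2051] 0.0029
B [ 0.3642 -0.0906  0.2044] 0.003
C [ 0.449  -0.2249  0.1668] 0.0034
S [[191, 200], [196, 225], [163, 228], [163, 218]] [[0.4202, -0.184], [0.5063, -0.1828], [0.4959, -0.2746], [0.4634, -0.2708]]
((463.0324401855469, -228.517333984375), (91.91708374023438, 86.09838104248047), 89.74063110351562)
[([208, 134, 15, 8, 16], [215.4, 138.2]), ([373, 210, 11, 9, 81], [378.1, 214.1])]
T [[304, 199], [338, 202], [337, 231], [302, 228]] [[0.5052, -0.1755], [0.4953, -0.288], [0.3995, -0.2817], [0.4095, -0.1673]]
((450.4022521972656, -227.1683807373047), (117.8425064086914, 104.00151062011719), 85.23764038085938)
[([157, 134, 10, 10, 74], [162.0, 138.3]), ([207, 143, 34, 44, 280], [222.9, 164.1]), ([222, 160, 6, 4, 16], [224.4, 161.3]), ([323, 205, 10, 9, 69], [327.4, 209.3]), ([276, 231, 15, 14, 116], [282.7, 237.2]), ([327, 243, 15, 16, 138], [333.6, 250.9])]
C top at .169 [ 0.44851313 -0.22625379  0.169     ] [169.87309253 177.43342338]
```

C's top triangulates to z = 0.167 (0.169 expected). A and B have tops at 0.205, so C is the smallest. The grip axis is near (0.4495, -0.2263) and the stand yaw is about -4.5°. I'll go above it.

Emit:
move_arm(
  series=[
    {"grip": 1, "xyz": [-40, 29, -14], "angular": [0, 0, -0.13]},
    {"grip": 1, "xyz": [-80, 58, -14], "angular": [0, 0, -0.26]},
    {"grip": 1, "xyz": [-120, 87, -14], "angular": [0, 0, -0.4]},
    {"grip": 1, "xyz": [-160, 116, -14], "angular": [0, 0, -0.54]},
    {"grip": 1, "xyz": [-200, 146, -14], "angular": [0, 0, -0.68]},
    {"grip": 1, "xyz": [-240, 176, -14], "angular": [0, 0, -0.82]},
    {"grip": 1, "xyz": [-280, 206, -14], "angular": [0, 0, -0.95]},
    {"grip": 1, "xyz": [-313, 231, -14], "angular": [0, 0, -1.059]},
    {"grip": 1, "xyz": [-313, 231, -14], "angular": [0, 0, -1.059]},
    {"grip": 1, "xyz": [-313, 231, -14], "angular": [0, 0, -1.059]},
  ],
)

```text
time_s: 1.3
tcp_pos: [0.4497, -0.2254, 0.2616]
ee_rot: [[-0.077, -0.997, -0.0], [-0.997, 0.077, 0.0], [-0.0, 0.0, -1.0]]
wrist_force: [0.8, -1.2, -0.1]
gripper_width: 0.994
gripper_force: 0.0
```

```bash
cat > st.py <<'E'
from h import *
s=r.sense(); R=np.array(s['ee_rot']); p=np.array(s['tcp_pos']); print(round(s['time_s'],2),p.round(4),'yaw_y',np.degrees(np.arctan2(R[1,1],R[0,1])).round(2),'z',R[:,2].round(4),'F',np.round(s['wrist_force'],2),'g',round(s['gripper_width'],3),np.round(s['gripper_force'],1),np.round(s['joints'],1))
E
python3 - <<'E'
import st
from h import *
S=cap('scene'); save('a3.png',S['img'],(130,80,260,240),3.5)
E
```

```text
1.3 [ 0.4497 -0.2254  0.2616] yaw_y 175.58 z [-0.  0. -1.] F [ 0.76 -1.22 -0.14] g 0.994 0.0 [ -8.1   9.5 -15.   -0.  -65.5   3.7]
```

View pics/a3.png

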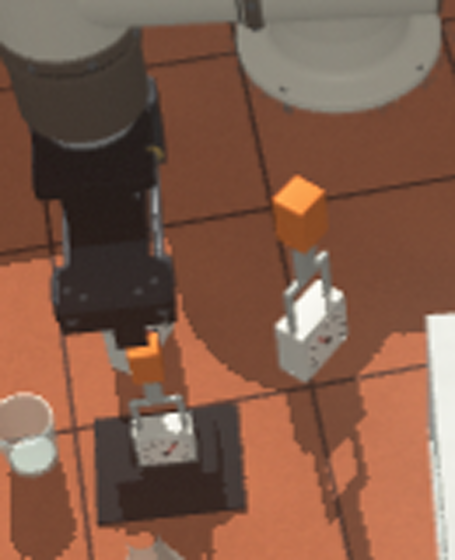

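The picture shows the gripper above C, with the orange block (crop 145,355) between the fingers and A hidden behind the gripper. Descending.

Emit:
move_arm(
  series=[
    {"grip": 1, "xyz": [0.5, 0, 20], "angular": [0, 0, 0]},
    {"grip": 1, "xyz": [0.5, 0, 40], "angular": [0, 0, 0]},
    {"grip": 1, "xyz": [0.5, 0, 60], "angular": [0, 0, 0]},
    {"grip": 1, "xyz": [0.5, 0, 75], "angular": [0, 0, 0]},
    {"grip": 1, "xyz": [0.5, 0, 86], "angular": [0, 0, 0]},
    {"grip": 1, "xyz": [0.5, 0, 94], "angular": [0, 0, 0]},
    {"grip": 1, "xyz": [0.5, 0, 98], "angular": [0, 0, 0]},
    {"grip": 1, "xyz": [0.5, 0, 98], "angular": [0, 0, 0]},
    {"grip": 1, "xyz": [0.5, 0, 98], "angular": [0, 0, 0]},
  ],
)

```text
time_s: 2.25
tcp_pos: [0.4498, -0.2271, 0.1641]
ee_rot: [[-0.079, -0.997, 0.001], [-0.997, 0.079, -0.0], [0.0, -0.001, -1.0]]
wrist_force: [0.5, 0.2, 0.5]
gripper_width: 1.0
gripper_force: 0.0
```

Emit:
move_arm(
  series=[
    {"grip": 0.5, "xyz": [0, 0, 0], "angular": [0, 0, 0]},
    {"grip": 0.35, "xyz": [0, 0, 0], "angular": [0, 0, 0]},
    {"grip": 0, "xyz": [0, 0, 0], "angular": [0, 0, 0]},
    {"grip": 0, "xyz": [0, 0, 0], "angular": [0, 0, 0]},
    {"grip": 0, "xyz": [0, 0, 0], "angular": [0, 0, 0]},
    {"grip": 0, "xyz": [0, 0, 0], "angular": [0, 0, 0]},
    {"grip": 0, "xyz": [0, 0, 0], "angular": [0, 0, 0]},
    {"grip": 0, "xyz": [0, 0, 0], "angular": [0, 0, 0]},
  ],
)

```text
time_s: 3.05
tcp_pos: [0.4493, -0.2269, 0.1635]
ee_rot: [[-0.079, -0.997, -0.0], [-0.997, 0.079, 0.0], [-0.0, 0.0, -1.0]]
wrist_force: [-0.0, -0.5, 0.4]
gripper_width: 0.355
gripper_force: 0.0
```

Emit:
move_arm(
  series=[
    {"grip": 0, "xyz": [0, 0, 0], "angular": [0, 0, 0]},
    {"grip": 0, "xyz": [0, 0, 0], "angular": [0, 0, 0]},
    {"grip": 0, "xyz": [0, 0, 0], "angular": [0, 0, 0]},
    {"grip": 0, "xyz": [0, 0, 0], "angular": [0, 0, 0]},
    {"grip": 0, "xyz": [0, 0, 0], "angular": [0, 0, 0]},
    {"grip": 0, "xyz": [0, 0, 0], "angular": [0, 0, 0]},
    {"grip": 0, "xyz": [0, 0, 0], "angular": [0, 0, 0]},
  ],
)

```text
time_s: 3.75
tcp_pos: [0.4494, -0.2269, 0.1635]
ee_rot: [[-0.079, -0.997, 0.0], [-0.997, 0.079, -0.0], [-0.0, -0.0, -1.0]]
wrist_force: [-0.3, 0.3, -1.8]
gripper_width: 0.251
gripper_force: 29.9
```

Gripped at 21.9 mm with 30 N. Lifting straight up.

Emit:
move_arm(
  series=[
    {"grip": 0, "xyz": [0, 0, -8], "angular": [0, 0, 0]},
    {"grip": 0, "xyz": [0, 0, -20], "angular": [0, 0, 0]},
    {"grip": 0, "xyz": [0, 0, -40], "angular": [0, 0, 0]},
    {"grip": 0, "xyz": [0, 0, -65], "angular": [0, 0, 0]},
    {"grip": 0, "xyz": [0, 0, -95], "angular": [0, 0, 0]},
    {"grip": 0, "xyz": [0, 0, -125], "angular": [0, 0, 0]},
    {"grip": 0, "xyz": [0, 0, -155], "angular": [0, 0, 0]},
    {"grip": 0, "xyz": [0, 0, -180], "angular": [0, 0, 0]},
    {"grip": 0, "xyz": [0, 0, -190], "angular": [0, 0, 0]},
    {"grip": 0, "xyz": [0, 0, -190], "angular": [0, 0, 0]},
  ],
)

```text
time_s: 4.75
tcp_pos: [0.4497, -0.2269, 0.3553]
ee_rot: [[-0.079, -0.997, 0.004], [-0.997, 0.079, -0.001], [0.0, -0.004, -1.0]]
wrist_force: [-0.3, -1.1, -2.0]
gripper_width: 0.248
gripper_force: 29.9
```

```bash
python3 - <<'E'
import st
from h import *
s=r.sense();R=np.array(s['ee_rot']);p=np.array(s['tcp_pos']); print(R.T@(np.array([.5554,.0846,p[2]])-p)*1000)
E
```

```text
4.75 [ 0.4497 -0.2269  0.3553] yaw_y 175.48 z [ 3.7e-03 -5.0e-04 -1.0e+00] F [-0.26 -1.06 -1.97] g 0.248 29.9 [ -8.3   6.5  -5.2  -0.  -78.1   3.8]
[-3.18876063e+02 -8.08346049e+01  2.27066233e-01]
```

Emit:
move_arm(
  series=[
    {"grip": 0, "xyz": [-15, -4, 0], "angular": [0, 0, 0]},
    {"grip": 0, "xyz": [-45, -11, 0], "angular": [0, 0, 0.01]},
    {"grip": 0, "xyz": [-90, -23, 0], "angular": [0, 0, 0.02]},
    {"grip": 0, "xyz": [-135, -34, 0], "angular": [0, 0, 0.03]},
    {"grip": 0, "xyz": [-180, -46, 0], "angular": [0, 0, 0.045]},
    {"grip": 0, "xyz": [-225, -57, 0], "angular": [0, 0, 0.06]},
    {"grip": 0, "xyz": [-270, -68, 0], "angular": [0, 0, 0.075]},
    {"grip": 0, "xyz": [-300, -76, 0], "angular": [0, 0, 0.075]},
    {"grip": 0, "xyz": [-319, -81, 0], "angular": [0, 0, 0.075]},
    {"grip": 0, "xyz": [-319, -81, 0], "angular": [0, 0, 0.075]},
  ],
)

```text
time_s: 5.75
tcp_pos: [0.5554, 0.0866, 0.3514]
ee_rot: [[-0.151, -0.989, -0.003], [-0.989, 0.151, -0.001], [0.001, 0.003, -1.0]]
wrist_force: [-1.1, 0.7, -0.9]
gripper_width: 0.251
gripper_force: 29.9
```

Emit:
move_arm(
  series=[
    {"grip": 0, "xyz": [0, 0, 0], "angular": [0, 0, 0]},
    {"grip": 0, "xyz": [0, 0, 0], "angular": [0, 0, 0]},
  ],
)

```text
time_s: 5.95
tcp_pos: [0.5548, 0.0836, 0.3533]
ee_rot: [[-0.155, -0.988, -0.001], [-0.988, 0.155, -0.0], [0.001, 0.001, -1.0]]
wrist_force: [-0.4, 0.5, -1.5]
gripper_width: 0.253
gripper_force: 29.9
```

```bash
python3 - <<'E'
import st
from m import *
a=cv2.resize(S['img'][100:240,240:350][:,:,::-1],None,fx=4,fy=4,interpolation=2); b=cv2.resize(T['img'][110:250,170:260][:,:,::-1],None,fx=4,fy=4,interpolation=2)
cv2.imwrite('pics/d4.png',np.hstack([a,b]))
cab=lambda c: None
cx=np.array([.587,.0797,0]);th=np.radians(-8.8);Rc=np.array([[np.cos(th),-np.sin(th),0],[np.sin(th),np.cos(th),0],[0,0,1]])
for c in(S,T): print([proj(c,cx+Rc@np.array(q)).round(1).tolist() for q in((.055,.035,.152),(.055,-.035,.152),(-.055,-.035,.152),(-.055,.035,.152),(.005,0,.122),(.0095,0,.1345))])
print(blobs(S,'red',3),blobs(T,'red',3))
E
```

```text
5.95 [0.5548 0.0836 0.3533] yaw_y 171.1 z [-9.e-04 -5.e-04 -1.e+00] F [-0.36  0.51 -1.5 ] g 0.253 29.9 [ 25.1  12.6   2.1   0.  -79.5 -34. ]
[[313.8, 221.3], [285.9, 222.9], [281.7, 186.4], [308.3, 185.0], [296.7, 211.3], [297.3, 210.3]]
[[215.4, 144.8], [238.3, 148.2], [232.3, 183.6], [209.1, 180.0], [224.7, 164.7], [224.7, 162.4]]
[(np.int32(104), array([377.8, 215. ]), array([372, 210,  12,  12], dtype=int32))] []
```

View pics/d4.png

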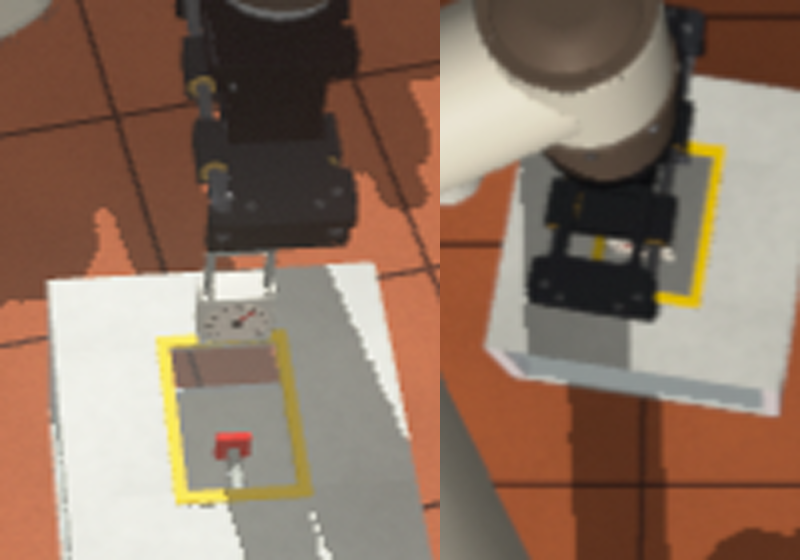

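The scene half shows the gauge hanging straight, with its case (crop 237,320; px about 299,180) just -x of the hatch centre line. The red keeper (crop 233,445; px 298,211) sits close to its mid prediction (297.3, 210.3), so the hook is near mid. I'll go down through the way-in and stop midway to check.

Emit:
move_arm(
  series=[
    {"grip": 0, "xyz": [1, 0, 6], "angular": [0, 0, 0]},
    {"grip": 0, "xyz": [1, 0, 14], "angular": [0, 0, 0]},
    {"grip": 0, "xyz": [1, 0, 22], "angular": [0, 0, 0]},
    {"grip": 0, "xyz": [1, 0, 30], "angular": [0, 0, 0]},
    {"grip": 0, "xyz": [1, 0, 36], "angular": [0, 0, 0]},
    {"grip": 0, "xyz": [1, 0, 40], "angular": [0, 0, 0]},
    {"grip": 0, "xyz": [1, 0, 40], "angular": [0, 0, 0]},
    {"grip": 0, "xyz": [1, 0, 40], "angular": [0, 0, 0]},
    {"grip": 0, "xyz": [1, 0, 40], "angular": [0, 0, 0]},
  ],
)

```text
time_s: 6.95
tcp_pos: [0.5553, 0.0838, 0.314]
ee_rot: [[-0.153, -0.988, 0.001], [-0.988, 0.153, 0.0], [-0.0, -0.001, -1.0]]
wrist_force: [-0.8, -0.1, -1.1]
gripper_width: 0.251
gripper_force: 29.9
```

```bash
python3 - <<'E'
import st
from h import *
S=cap('scene'); save('e5.png',S['img'],(260,140,340,230),6.6)
s=r.sense();R=np.array(s['ee_rot']);p=np.array(s['tcp_pos'])
gx,gy,gz=-R[:,1],-R[:,0],-R[:,2]; o=p-.1505*gz
# crop coords of predicted features
for n,(x,y,z) in dict(bL=(.011,-.023,0),bR=(.011,.023,0),tL=(.011,-.023,.046),tR=(.011,.023,.046),bail=(0,0,.081)).items():
    print(n,((proj(S,o+gx*x+gy*y+gz*z)-[260,140]+.5)*6.6).round(1))
E
```

```text
6.95 [0.5553 0.0838 0.314 ] yaw_y 171.18 z [ 9.e-04  2.e-04 -1.e+00] F [-0.81 -0.05 -1.12] g 0.251 29.9 [ 25.1  13.5  -2.2   0.  -74.2 -33.9]
bL [185.3 364.3]
bR [303.5 358. ]
tL [192.4 296.7]
tR [314.2 290.3]
bail [257.1 214.8]
```

View pics/e5.png

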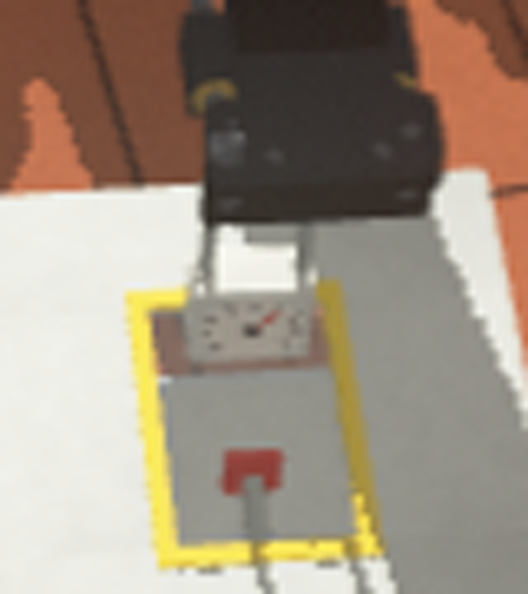

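The case bottom is at crop (187–308, 358), within about 1 mm of prediction (185–304, 361), and sits between the rim's inner edges (150 and 320). The keeper's top front edge is at crop (253,450). Down to origin z = 58 mm.

Emit:
move_arm(
  series=[
    {"grip": 0, "xyz": [-1, 0, 8], "angular": [0, 0, 0]},
    {"grip": 0, "xyz": [-1, 0, 20], "angular": [0, 0, 0]},
    {"grip": 0, "xyz": [-1, 0, 34], "angular": [0, 0, 0]},
    {"grip": 0, "xyz": [-1, 0, 48], "angular": [0, 0, 0]},
    {"grip": 0, "xyz": [-1, 0, 62], "angular": [0, 0, 0]},
    {"grip": 0, "xyz": [-1, 0, 76], "angular": [0, 0, 0]},
    {"grip": 0, "xyz": [-1, 0, 90], "angular": [0, 0, 0]},
    {"grip": 0, "xyz": [-1, 0, 100], "angular": [0, 0, 0]},
    {"grip": 0, "xyz": [-1, 0, 105], "angular": [0, 0, 0]},
    {"grip": 0, "xyz": [-1, 0, 105], "angular": [0, 0, 0]},
  ],
)

```text
time_s: 8.0
tcp_pos: [0.5549, 0.0846, 0.2076]
ee_rot: [[-0.153, -0.988, -0.002], [-0.988, 0.153, -0.001], [0.001, 0.002, -1.0]]
wrist_force: [-0.5, -0.5, -0.9]
gripper_width: 0.248
gripper_force: 29.9
```

Emit:
move_arm(
  series=[
    {"grip": 0, "xyz": [0, 0, 0], "angular": [0, 0, 0]},
    {"grip": 0, "xyz": [0, 0, 0], "angular": [0, 0, 0]},
    {"grip": 0, "xyz": [0, 0, 0], "angular": [0, 0, 0]},
  ],
)

```text
time_s: 8.3
tcp_pos: [0.5556, 0.0849, 0.2092]
ee_rot: [[-0.153, -0.988, 0.001], [-0.988, 0.153, 0.001], [-0.001, -0.001, -1.0]]
wrist_force: [-0.2, -0.3, -1.5]
gripper_width: 0.25
gripper_force: 29.9
```

```bash
python3 - <<'E'
import st
from h import *
S=cap('scene'); save('f6.png',S['img'],(260,140,340,230),6.6)
th=np.radians(-8.8);Rc=np.array([[np.cos(th),-np.sin(th),0],[np.sin(th),np.cos(th),0],[0,0,1]]);cx=np.array([.587,.0797,0])
print('keeper top cab',Rc.T@(onz(S,(253/6.6+259.5,450/6.6+139.5),.146)-cx))
s=r.sense();p=np.array(s['tcp_pos']);print('tcp cab',Rc.T@(p-cx))
E
```

```text
8.3 [0.5556 0.0849 0.2092] yaw_y 171.18 z [ 1.2e-03  5.0e-04 -1.0e+00] F [-0.17 -0.26 -1.53] g 0.25 29.9 [ 25.2  17.7 -11.9   0.  -60.4 -34. ]
keeper top cab [0.00889968 0.00058387 0.146     ]
tcp cab [-0.0319246   0.00024874  0.20909657]
```

View pics/f6.png

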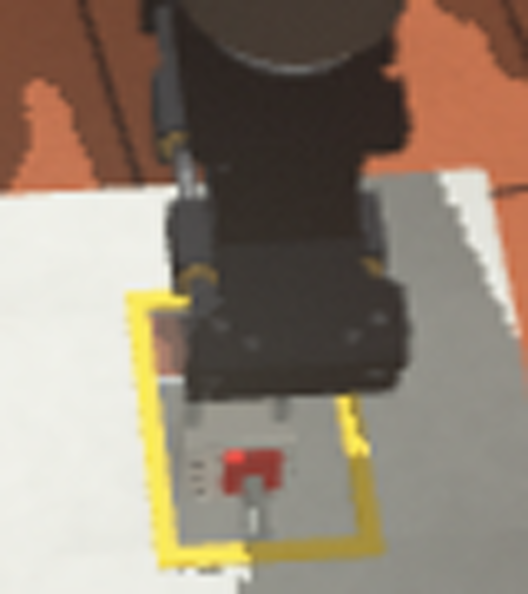

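The keeper front face is at cabinet x ≈ 9 mm (mid 9.5, so the hook is near mid), y ≈ 0. The picture shows the case low inside the hatch, in front of the keeper at crop (252,468). Contact is expected after about 38 mm of travel along +x (tool -y). I'll move 30 mm and then feel.

Emit:
move_arm(
  series=[
    {"grip": 0, "xyz": [0, -3, 0.5], "angular": [0, 0, 0]},
    {"grip": 0, "xyz": [0, -8, 0.5], "angular": [0, 0, 0]},
    {"grip": 0, "xyz": [0, -14, 0.5], "angular": [0, 0, 0]},
    {"grip": 0, "xyz": [0, -20, 0.5], "angular": [0, 0, 0]},
    {"grip": 0, "xyz": [0, -25, 0.5], "angular": [0, 0, 0]},
    {"grip": 0, "xyz": [0, -28, 0.5], "angular": [0, 0, 0]},
    {"grip": 0, "xyz": [0, -30, 0.5], "angular": [0, 0, 0]},
    {"grip": 0, "xyz": [0, -30, 0.5], "angular": [0, 0, 0]},
    {"grip": 0, "xyz": [0, -30, 0.5], "angular": [0, 0, 0]},
    {"grip": 0, "xyz": [0, -30, 0.5], "angular": [0, 0, 0]},
  ],
)

```text
time_s: 9.35
tcp_pos: [0.5847, 0.0802, 0.2081]
ee_rot: [[-0.153, -0.988, -0.0], [-0.988, 0.153, 0.0], [-0.0, 0.0, -1.0]]
wrist_force: [0.1, 0.4, -1.5]
gripper_width: 0.252
gripper_force: 29.9
```

Emit:
move_arm(
  series=[
    {"grip": 0, "xyz": [0, -1, 0], "angular": [0, 0, 0]},
    {"grip": 0, "xyz": [0, -2, 0], "angular": [0, 0, 0]},
    {"grip": 0, "xyz": [0, -2, 0], "angular": [0, 0, 0]},
    {"grip": 0, "xyz": [0, -2, 0], "angular": [0, 0, 0]},
  ],
)

```text
time_s: 9.75
tcp_pos: [0.5869, 0.0798, 0.2081]
ee_rot: [[-0.153, -0.988, -0.0], [-0.988, 0.153, 0.0], [-0.0, 0.0, -1.0]]
wrist_force: [-0.1, -1.2, -1.3]
gripper_width: 0.25
gripper_force: 29.9
```

Emit:
move_arm(
  series=[
    {"grip": 0, "xyz": [0, -1, 0], "angular": [0, 0, 0]},
    {"grip": 0, "xyz": [0, -2, 0], "angular": [0, 0, 0]},
    {"grip": 0, "xyz": [0, -2, 0], "angular": [0, 0, 0]},
    {"grip": 0, "xyz": [0, -2, 0], "angular": [0, 0, 0]},
  ],
)

```text
time_s: 10.15
tcp_pos: [0.5889, 0.0795, 0.208]
ee_rot: [[-0.153, -0.988, -0.0], [-0.988, 0.153, -0.0], [0.0, 0.0, -1.0]]
wrist_force: [0.6, -0.2, -0.0]
gripper_width: 0.249
gripper_force: 29.9
```

Emit:
move_arm(
  series=[
    {"grip": 0, "xyz": [0, -1, 0], "angular": [0, 0, 0]},
    {"grip": 0, "xyz": [0, -2, 0], "angular": [0, 0, 0]},
    {"grip": 0, "xyz": [0, -2, 0], "angular": [0, 0, 0]},
    {"grip": 0, "xyz": [0, -2, 0], "angular": [0, 0, 0]},
  ],
)

```text
time_s: 10.55
tcp_pos: [0.5909, 0.0792, 0.208]
ee_rot: [[-0.153, -0.988, -0.0], [-0.988, 0.153, 0.0], [-0.0, 0.0, -1.0]]
wrist_force: [0.1, 0.5, -0.6]
gripper_width: 0.251
gripper_force: 29.9
```

Emit:
move_arm(
  series=[
    {"grip": 0, "xyz": [0, -1, 0], "angular": [0, 0, 0]},
    {"grip": 0, "xyz": [0, -2, 0], "angular": [0, 0, 0]},
    {"grip": 0, "xyz": [0, -2, 0], "angular": [0, 0, 0]},
    {"grip": 0, "xyz": [0, -2, 0], "angular": [0, 0, 0]},
  ],
)

```text
time_s: 10.95
tcp_pos: [0.5923, 0.0789, 0.2079]
ee_rot: [[-0.153, -0.988, -0.001], [-0.988, 0.153, -0.0], [0.0, 0.001, -1.0]]
wrist_force: [-3.0, 1.2, -0.8]
gripper_width: 0.248
gripper_force: 29.9
```

Contact at cabinet x ≈ 4.5–5 (keeper, -3 N). Pushing on in small steps.

Emit:
move_arm(
  series=[
    {"grip": 0, "xyz": [0, -1, 0], "angular": [0, 0, 0]},
    {"grip": 0, "xyz": [0, -2, 0], "angular": [0, 0, 0]},
    {"grip": 0, "xyz": [0, -2, 0], "angular": [0, 0, 0]},
    {"grip": 0, "xyz": [0, -2, 0], "angular": [0, 0, 0]},
  ],
)

```text
time_s: 11.35
tcp_pos: [0.5946, 0.0786, 0.2079]
ee_rot: [[-0.153, -0.988, -0.001], [-0.988, 0.153, -0.0], [0.0, 0.001, -1.0]]
wrist_force: [-2.7, -0.5, -0.8]
gripper_width: 0.252
gripper_force: 29.9
```

Emit:
move_arm(
  series=[
    {"grip": 0, "xyz": [0, -1, 0], "angular": [0, 0, 0]},
    {"grip": 0, "xyz": [0, -2, 0], "angular": [0, 0, 0]},
    {"grip": 0, "xyz": [0, -2, 0], "angular": [0, 0, 0]},
    {"grip": 0, "xyz": [0, -2, 0], "angular": [0, 0, 0]},
  ],
)

```text
time_s: 11.75
tcp_pos: [0.5966, 0.0783, 0.2079]
ee_rot: [[-0.153, -0.988, -0.001], [-0.988, 0.153, -0.0], [0.0, 0.001, -1.0]]
wrist_force: [-3.7, 0.6, 0.0]
gripper_width: 0.252
gripper_force: 29.9
```

Emit:
move_arm(
  series=[
    {"grip": 0, "xyz": [0, -1, 0], "angular": [0, 0, 0]},
    {"grip": 0, "xyz": [0, -2, 0], "angular": [0, 0, 0]},
    {"grip": 0, "xyz": [0, -3, 0], "angular": [0, 0, 0]},
    {"grip": 0, "xyz": [0, -3.5, 0], "angular": [0, 0, 0]},
    {"grip": 0, "xyz": [0, -3.5, 0], "angular": [0, 0, 0]},
    {"grip": 0, "xyz": [0, -3.5, 0], "angular": [0, 0, 0]},
  ],
)

```text
time_s: 12.35
tcp_pos: [0.6001, 0.0778, 0.2079]
ee_rot: [[-0.153, -0.988, -0.0], [-0.988, 0.153, -0.0], [0.0, 0.0, -1.0]]
wrist_force: [-4.7, 0.9, -0.4]
gripper_width: 0.25
gripper_force: 29.9
```

```bash
python3 st.py
```

```text
12.35 [0.6001 0.0778 0.2079] yaw_y 171.17 z [-4.e-04 -0.e+00 -1.e+00] F [-4.69  0.9  -0.4 ] g 0.25 29.9 [ 22.7  21.8  -5.8  -0.  -62.4 -31.5]
```

Force 4.7 N matches about 8.5 mm of keeper travel. Lowering in steps.

Emit:
move_arm(
  series=[
    {"grip": 0, "xyz": [0, 0, 1.5], "angular": [0, 0, 0]},
    {"grip": 0, "xyz": [0, 0, 3], "angular": [0, 0, 0]},
    {"grip": 0, "xyz": [0, 0, 4.5], "angular": [0, 0, 0]},
    {"grip": 0, "xyz": [0, 0, 6], "angular": [0, 0, 0]},
    {"grip": 0, "xyz": [0, 0, 6], "angular": [0, 0, 0]},
  ],
)

```text
time_s: 12.85
tcp_pos: [0.6001, 0.0778, 0.2018]
ee_rot: [[-0.153, -0.988, -0.0], [-0.988, 0.153, 0.0], [0.0, 0.0, -1.0]]
wrist_force: [-3.9, 0.5, 0.5]
gripper_width: 0.253
gripper_force: 29.9
```

Emit:
move_arm(
  series=[
    {"grip": 0, "xyz": [0, 0, 1], "angular": [0, 0, 0]},
    {"grip": 0, "xyz": [0, 0, 2], "angular": [0, 0, 0]},
    {"grip": 0, "xyz": [0, 0, 3], "angular": [0, 0, 0]},
    {"grip": 0, "xyz": [0, 0, 3], "angular": [0, 0, 0]},
  ],
)

```text
time_s: 13.25
tcp_pos: [0.6002, 0.0778, 0.1988]
ee_rot: [[-0.153, -0.988, -0.0], [-0.988, 0.153, 0.0], [0.0, 0.0, -1.0]]
wrist_force: [-4.7, 0.7, 1.0]
gripper_width: 0.25
gripper_force: 29.9
```

The bar is already below tip height (about 126 mm) and nothing has blocked it, so it is behind the tip. Continuing down.

Emit:
move_arm(
  series=[
    {"grip": 0, "xyz": [0, 0, 1], "angular": [0, 0, 0]},
    {"grip": 0, "xyz": [0, 0, 2], "angular": [0, 0, 0]},
    {"grip": 0, "xyz": [0, 0, 3], "angular": [0, 0, 0]},
    {"grip": 0, "xyz": [0, 0, 3], "angular": [0, 0, 0]},
  ],
)

```text
time_s: 13.65
tcp_pos: [0.6001, 0.0778, 0.1958]
ee_rot: [[-0.154, -0.988, -0.0], [-0.988, 0.154, -0.0], [0.0, 0.0, -1.0]]
wrist_force: [-4.5, 1.3, 0.8]
gripper_width: 0.255
gripper_force: 29.9
```

Emit:
move_arm(
  series=[
    {"grip": 0, "xyz": [0, 0, 0.5], "angular": [0, 0, 0]},
    {"grip": 0, "xyz": [0, 0, 1], "angular": [0, 0, 0]},
    {"grip": 0, "xyz": [0, 0, 1], "angular": [0, 0, 0]},
  ],
)

```text
time_s: 13.95
tcp_pos: [0.6002, 0.0778, 0.195]
ee_rot: [[-0.153, -0.988, -0.0], [-0.988, 0.153, 0.0], [0.0, 0.0, -1.0]]
wrist_force: [-4.3, 0.4, 0.9]
gripper_width: 0.248
gripper_force: 29.9
```

Emit:
move_arm(
  series=[
    {"grip": 0, "xyz": [0, 0, 0.5], "angular": [0, 0, 0]},
    {"grip": 0, "xyz": [0, 0, 1], "angular": [0, 0, 0]},
    {"grip": 0, "xyz": [0, 0, 1], "angular": [0, 0, 0]},
  ],
)

```text
time_s: 14.25
tcp_pos: [0.6003, 0.0777, 0.1944]
ee_rot: [[-0.153, -0.988, 0.0], [-0.988, 0.153, -0.0], [0.0, -0.0, -1.0]]
wrist_force: [-5.5, 0.7, 2.1]
gripper_width: 0.253
gripper_force: 29.9
```

Emit:
move_arm(
  series=[
    {"grip": 0, "xyz": [0, 0, 0.3], "angular": [0, 0, 0]},
    {"grip": 0, "xyz": [0, 0, 0.5], "angular": [0, 0, 0]},
    {"grip": 0, "xyz": [0, 0, 0.5], "angular": [0, 0, 0]},
  ],
)

```text
time_s: 14.55
tcp_pos: [0.6003, 0.0778, 0.1943]
ee_rot: [[-0.153, -0.988, 0.001], [-0.988, 0.153, -0.0], [0.0, -0.001, -1.0]]
wrist_force: [-5.5, 0.2, 4.2]
gripper_width: 0.253
gripper_force: 29.9
```

The pin is felt at the predicted height (TCP 0.194). Pressing a little more, to about 8–10 N.

Emit:
move_arm(
  series=[
    {"grip": 0, "xyz": [0, 0, 0.5], "angular": [0, 0, 0]},
    {"grip": 0, "xyz": [0, 0, 1], "angular": [0, 0, 0]},
    {"grip": 0, "xyz": [0, 0, 1], "angular": [0, 0, 0]},
    {"grip": 0, "xyz": [0, 0, 1], "angular": [0, 0, 0]},
  ],
)

```text
time_s: 14.95
tcp_pos: [0.6004, 0.0778, 0.1941]
ee_rot: [[-0.153, -0.988, 0.001], [-0.988, 0.153, -0.0], [-0.0, -0.001, -1.0]]
wrist_force: [-6.5, 1.2, 7.4]
gripper_width: 0.255
gripper_force: 29.9
```

Solid stop with about 9 N net: it is on the pin. Easing the press and opening the fingers.

Emit:
move_arm(
  series=[
    {"grip": 0, "xyz": [0, 0.5, -0.5], "angular": [0, 0, 0]},
    {"grip": 0, "xyz": [0, 1, -1], "angular": [0, 0, 0]},
    {"grip": 0, "xyz": [0, 1, -1], "angular": [0, 0, 0]},
  ],
)

```text
time_s: 15.25
tcp_pos: [0.6, 0.0779, 0.1941]
ee_rot: [[-0.153, -0.988, 0.002], [-0.988, 0.153, 0.0], [-0.0, -0.002, -1.0]]
wrist_force: [-4.0, 0.1, 3.6]
gripper_width: 0.25
gripper_force: 29.9
```

```bash
python3 - <<'E'
import st
from h import *
S=cap('scene'); save('g7.png',S['img'],(260,140,340,230),6.6)
E
```

```text
15.25 [0.6    0.0779 0.1941] yaw_y 171.19 z [ 0.0021  0.     -1.    ] F [-4.01  0.11  3.57] g 0.25 29.9 [ 22.7  22.4  -7.    0.1 -60.5 -31.6]
```

View pics/g7.png

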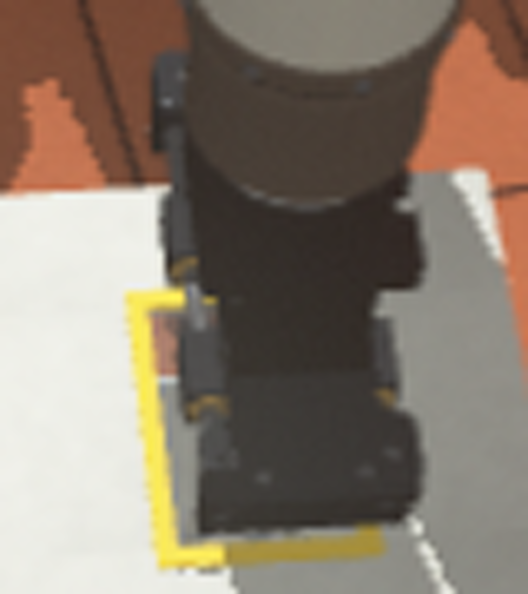

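The gripper hides everything inside the hatch (rim at crop 127–383, 290–565), so I rely on the feel: solid stop at the right height. Letting go.

Emit:
move_arm(
  series=[
    {"grip": 0.28, "xyz": [0, 0, 0], "angular": [0, 0, 0]},
    {"grip": 0.32, "xyz": [0, 0, 0], "angular": [0, 0, 0]},
    {"grip": 0.4, "xyz": [0, 0, 0], "angular": [0, 0, 0]},
    {"grip": 0.6, "xyz": [0, 0, 0], "angular": [0, 0, 0]},
    {"grip": 0.6, "xyz": [0, 0, 0], "angular": [0, 0, 0]},
    {"grip": 0.6, "xyz": [0, 0, 0], "angular": [0, 0, 0]},
    {"grip": 0.6, "xyz": [0, 0, 0], "angular": [0, 0, 0]},
    {"grip": 0.6, "xyz": [0, 0, 0], "angular": [0, 0, 0]},
  ],
)

```text
time_s: 16.1
tcp_pos: [0.5993, 0.0779, 0.1935]
ee_rot: [[-0.153, -0.988, 0.0], [-0.988, 0.153, 0.0], [-0.0, -0.0, -1.0]]
wrist_force: [0.9, 0.3, -0.1]
gripper_width: 0.593
gripper_force: 0.0
```

Emit:
move_arm(
  series=[
    {"grip": 0.6, "xyz": [0, 0, -5], "angular": [0, 0, 0]},
    {"grip": 0.6, "xyz": [0, 0, -12], "angular": [0, 0, 0]},
    {"grip": 0.6, "xyz": [0, 0, -22], "angular": [0, 0, 0]},
    {"grip": 0.6, "xyz": [0, 0, -35], "angular": [0, 0, 0]},
    {"grip": 0.6, "xyz": [0, 0, -55], "angular": [0, 0, 0]},
    {"grip": 0.6, "xyz": [0, 0, -80], "angular": [0, 0, 0]},
    {"grip": 0.6, "xyz": [0, 0, -110], "angular": [0, 0, 0]},
    {"grip": 0.6, "xyz": [0, 0, -140], "angular": [0, 0, 0]},
    {"grip": 0.6, "xyz": [0, 0, -150], "angular": [0, 0, 0]},
    {"grip": 0.6, "xyz": [0, 0, -150], "angular": [0, 0, 0]},
  ],
)

```text
time_s: 17.1
tcp_pos: [0.5998, 0.0781, 0.3462]
ee_rot: [[-0.153, -0.988, 0.005], [-0.988, 0.153, 0.002], [-0.002, -0.004, -1.0]]
wrist_force: [-0.2, -0.5, 0.2]
gripper_width: 0.599
gripper_force: 0.0
```

Emit:
move_arm(
  series=[
    {"grip": 0.6, "xyz": [0, 30, 0], "angular": [0, 0, 0]},
    {"grip": 0.6, "xyz": [0, 70, 0], "angular": [0, 0, 0]},
    {"grip": 0.6, "xyz": [0, 110, 0], "angular": [0, 0, 0]},
    {"grip": 0.6, "xyz": [0, 130, 0], "angular": [0, 0, 0]},
    {"grip": 0.6, "xyz": [0, 130, 0], "angular": [0, 0, 0]},
    {"grip": 0.6, "xyz": [0, 130, 0], "angular": [0, 0, 0]},
  ],
)

```text
time_s: 17.7
tcp_pos: [0.4705, 0.0979, 0.3429]
ee_rot: [[-0.153, -0.988, -0.001], [-0.988, 0.153, -0.0], [0.0, 0.001, -1.0]]
wrist_force: [1.2, 0.6, -0.8]
gripper_width: 0.6
gripper_force: 0.0
```

```bash
python3 - <<'E'
import st
from h import *
S,T=cap('scene'),cap('top')
a=cv2.resize(S['img'][140:240,250:340][:,:,::-1],None,fx=4.4,fy=4.4,interpolation=2); b=cv2.resize(T['img'][110:210,180:260][:,:,::-1],None,fx=4.4,fy=4.4,interpolation=2)
cv2.imwrite('pics/i8.png',np.hstack([a,b]))
th=np.radians(-8.8);Rc=np.array([[np.cos(th),-np.sin(th),0],[np.sin(th),np.cos(th),0],[0,0,1]]);cx=np.array([.587,.0797,0])
for z in(.164,.2): print([((proj(S,cx+Rc@np.array((.012+dx,dy,z)))-[250,140]+.5)*4.4).round(0).tolist() for dx in(-.011,.011) for dy in(-.012,.012)])
E
```

```text
17.7 [0.4705 0.0979 0.3429] yaw_y 171.21 z [-9.e-04 -3.e-04 -1.e+00] F [ 1.16  0.55 -0.76] g 0.6 0.0 [ 31.2   4.4  -9.2  -0.  -76.4 -40. ]
[[192.0, 273.0], [233.0, 271.0], [196.0, 305.0], [238.0, 303.0]]
[[196.0, 238.0], [239.0, 236.0], [200.0, 271.0], [243.0, 269.0]]
```

View pics/i8.png

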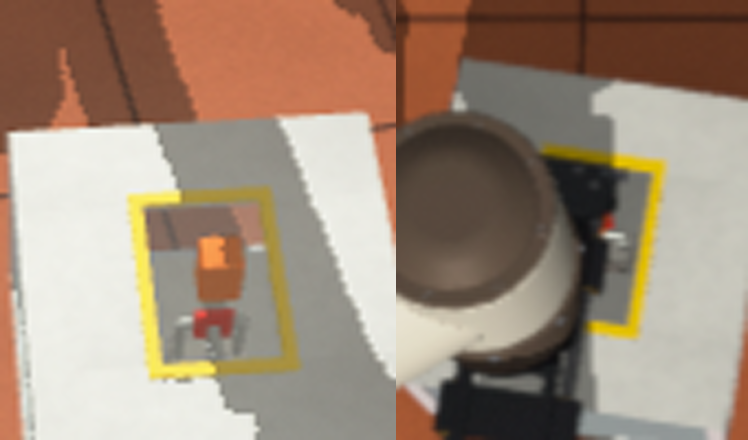

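The grip block hangs upright in the hatch at crop (196–243, 237–302), matching the hung prediction (196–243, 236–305), with the red keeper behind the bail. The arm is clear, so I'm handing in.

```bash
python3 -c "
from station import r
print(r.finish_job())"
```

```text
the job is handed in; nothing more can be done
None
```

The gauge now hangs upright on the hook, fully down between tip and keeper as far as force and height show. The highest push I read was about 10 N, the arm is clear, and the job was handed in at about 18 s.

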